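Isolate the paint-drying cabinet and open its door to air

TASK

The painted wooden disc in the little drying cabinet is done. With the cabinet door still shut, turn the red rotary isolator on its sloping box from on to off (pointer from the green dot to the red dot, fully home); only then swing the cabinet door open by its handle and leave it standing square to the cabinet front. Leave the two loose paint pots and the loose wooden disc on the bench where they are.

Things in the scene. Friction and masses are not known exactly. Their poses are not given: they have to be found in the camera images.
- stand: Isolator stand, fixed. Origin: under it on the bench; its front (-x) faces right (world -y, partly -x), z up. Cream box, face 130 x 130 mm sloped 40 deg towards -x, face centre 85 mm above origin. On the face a green dot (on) up the slope, a red dot (off) to its +y. A plywood shelf overhangs: x 20 to 100, y +-90, z 222 to 234 mm, posts at x=85, y=+-75. A straight-down gripper fouls it.
- isolator (a joint): Red isolator handle, rad: 0 = on (white pointer up the slope at the green dot), 1.571 = off (pointer at the red dot). Turns 90 deg, counter-clockwise seen from the front, about the line through the face's centre square to the face. Sprung to snap to the nearer end; 0.15 N m to turn.
- isolator_grip (a point): Grip point on the handle's turning axis, 26 mm above the sloping face. z: the turning axis, out of the face (40 deg from vertical); x: along the handle bar to its pointer end, turning with it. Bar 70 mm long (x), 14 thick (y), from 4 to 38 mm above the face, on a hub of radius 26 mm, 8 mm high.
- cabinet_front (a point): Cream drying cabinet, fixed to the bench, 240 mm cube, painted disc on a rack inside. The point is the centre of its front opening, 120 mm above the bench; -x points out of the front (towards the robot), z up. The cabinet reaches 240 mm behind it, 120 mm to each side. The door closes this opening.
- door (a joint): Teal framed glass door, rad: 0 = shut, 1.571 = square to the cabinet front; it can go on to 2.0. Stiff enough to stay where it is left.
- door_hinge (a point): On the door's upright hinge line at mid-height (120 mm above the bench), at the cabinet's -y front edge. Axes turn with the door: z up, y along the door from hinge to free edge, -x out of its front face. Door 240 mm wide, 240 high, 14 thick.
- door_handle (a point): Upper end of the upright steel bar handle, 228 mm above the bench (door top 240). Bar round, 12 mm thick, from z=114 to 234 mm, its axis 36 mm out from the door's front face and 215 mm from the hinge line along the door (25 mm from the free edge); stubs to the door at z=128 and 190 mm. Axes as door_hinge.
- pot_green: Loose white paint pot with a lime cap, 42 mm across, 58 mm high, origin under its centre, on the bench to the right of the cabinet's front. Leave it.
- pot_teal: Loose dark teal paint pot with a black cap, 42 mm across, 58 mm high, origin under its centre, on the bench beyond the isolator stand (its -y side). Leave it.
- disc: Loose wooden disc with a half-painted top, 100 mm across, 30 mm high, origin under its centre, on the bench, on the robot's side of the isolator stand (its +y side). Leave it.

How it is judged:
On the way, in this order (a step that is already met when the one before it is completed fails the run):
1. the isolator is fully off while the door is still shut (value of joint isolator above 1.45 rad and value of joint door below 0.1 rad), for 0.2 s.
2. the door stands about square to the cabinet front (value of joint door between 1.31 and 1.83 rad), for 0.2 s.
At the end, for the whole second after the job is handed in: The isolator is fully off (within 7 deg of its end), the door stands still within 15 deg of square to the cabinet front, and the two pots and the loose disc are within 20 mm of where they stood (all of step 2 and value of joint isolator above 1.45 rad and velocity of joint door between -0.05 and 0.05 rad/s and distance of each of pot_green, pot_teal, disc from where it was at the start of the episode below 0.02 m); the robot touches nothing.
It fails at once if the door is opened before the isolator is off (value of joint door above 0.15 rad and value of joint isolator below 1.3 rad).
It fails at once if a loose pot or the loose disc is shifted by more than 20 mm or tipped over (distance of any of pot_green, pot_teal, disc from where it was at the start of the episode above 0.02 m or angle between any of pot_green, pot_teal, disc's own z axis and vertical above 0.5 rad).
It also fails if it takes over 64 s, if anything falls off the work surface, if the arm or the gripper's body presses on something with over 40 N, if the wrist force passes 120 N, or if a joint passes its speed limit or range.

ROBOT

A 6-joint arm with a two-finger parallel gripper is mounted at the origin on the work surface. World frame = base frame: x ahead of the robot, y to its left, z up, the work surface at z = 0. Lengths are in m, angles in rad, forces in N, time in s.
With the tool pointing down it reaches from about 0.375 to 0.9 m from the base axis. Payload 3.1 kg.
Tool frame: the origin (TCP) lies on the centre line of the jaws, within the pads' length; the fingertips stand 8 mm ahead of it and the grasp point (between the pads) lies 11 mm behind it; y points along the fingers, x is the direction in which the jaws open and shut, and the axes are right-handed (so a half turn about y gives the same grasp; the last joint's range is limited). The gripper opens to 87 mm and grips with 3 to 60 N. Pads are 19 mm wide; open, the fingers measure 117 mm over their backs; the gripper's body (75 mm by 190 mm) begins 51 mm behind the grasp point.
Start: joints at [1.121, 0.527, 1.433, -0, 1.181, -0.178], TCP at [0.167, 0.602, 0.231] pointing down, gripper open.
Joint ranges: [-3.08, 3.08], [-0.75, 2.2], [0.22, 2.44], [-1.43, 4.57], [0, 2.65], [-2.85, 2.85]. Speed limits (rad/s): [2.79, 2.79, 3.14, 3.14, 3.14, 3.14].

INTERFACE

Orientations are given as [roll, pitch, yaw] about the fixed x, y, z axes, in that order (R = Rz(yaw) Ry(pitch) Rx(roll)).
In Python, from workcell import * gives the robot as it stands.
- The arm moves only by the tool drive_tool, never from a script. Its argument "targets" is a list of rows, each a list of 3 entries, a list of its own where there are three numbers: the shift along the world's x, y, z in m, then the turn, a rotation vector about the world's x, y, z in degrees, then the closure in counts, from 0 (fully open) to 255 (shut). A call has 1 to 12 rows; each row shifts and turns the commanded pose from where the row before left it; what a row does not reach is not made up. A row lasts 1/10 s, in which the tool goes at most 50 mm and 8.59 degrees, less where a joint would pass 70% of its speed; a pose out of reach is approached as far as the arm can. A call with a gripper value outside its range is refused whole. The fingers move at their own pace and stop on an object; the grip force is fixed at half the most. Time passes only in rows, so rows that do not move let the fingers close. It gives the time, the measured TCP pose, the force and the opening at its end, in the units of the state.
- get_state(): the state, without advancing time (a new reading comes with each control period).
- capture(name): name is "side" or "top"; returns the picture (400x640x3 uint8, blue, green, red); there is no depth.
- get_calibration(name): a dict with "fx", "fy", "cx", "cy" (pixels), "pose" (4x4, takes a point from camera to world coordinates). Camera axes: x right, y down, z forward; pixel columns grow to the right and rows downward; lengths in m; the calibration is good to about 2 mm. A picture is of the moment at which its call begins. get_calibration takes no time and is no camera call.
- sign_off(): hands the job in, once; it reports no verdict.
The state is a dict: "clock": time; "joints": joint angles; "qd": joint speeds; "joint_torque": joint torques, N m; "eef_pos": TCP position; "ee_rot": TCP orientation; "force": force on the tool from outside, world axes, zero at the start; "wrist_torque": the same for the moment, N m; "opening": opening from 0.0 (shut) to 1.0 (fully open).
Only numpy, scipy, OpenCV 4.12 (cv2) and the standard library are available. Lean on these libraries where they do the work, as an engineer would, in place of code of your own. Each camera call takes 0.05 s, during which the arm holds its last target. There are 200 camera calls.

## Working session

There is one attempt and no reset: what is moved stays moved. The work goes in short steps, Python scripts to look and compute and a tool call to move; the robot and the scene stay as the last step left them, time stands still between calls to the robot, and variables do not carry over. Pictures are saved under pics/ and viewed, about 8 in all and at most 12, crops included, and the job is handed in when it is done.

Besides the shell and the picture viewer there is one more tool, called after "Call:" by a JSON object that holds its "op" and its "data". drive_tool: Moves the arm, as the interface text tells. Its arguments: {"type":"object","properties":{"targets":{"type":"array"}},"required":["targets"]}

```bash
ls; mkdir -p pics
python3 - <<'E'
from workcell import *
import cv2
for n in ("side","top"):
    cv2.imwrite(f"pics/{n}0.png",capture(n)); c=get_calibration(n); print(n,c["fx"],c["fy"],c["cx"],c["cy"]); print(c["pose"])
print(get_state())
E
```

```text
pics
side 411.0585172518296 411.0585172518296 321.93021323181324 202.20836159097786
[[ 0.7055235  -0.51953707  0.4819936  -0.04532449]
 [-0.70846595 -0.53402493  0.4614037  -0.66384252]
 [ 0.01768027 -0.6670072  -0.74484146  1.02025135]
 [ 0.          0.          0.          1.        ]]
top 508.0111501763847 508.0111501763847 318.9700445877742 207.02208323928394
[[ 0.02108199 -0.99490893  0.09854835  0.3996949 ]
 [-0.99946977 -0.01852642  0.02677586 -0.12197475]
 [-0.02481379 -0.09906059 -0.99477197  1.36227627]
 [ 0.          0.          0.          1.        ]]
{'clock': 0.1, 'joints': array([ 1.12150317e+00,  5.28341670e-01,  1.43377200e+00, -2.72323281e-05,
        1.18137820e+00, -1.78482276e-01]), 'qd': array([ 5.55789006e-04, -5.06175176e-04, -2.63674047e-03,  8.63142618e-04,
       -1.57605005e-03, -2.28516199e-06]), 'joint_torque': array([-6.16937868e-04, -4.40986490e+01, -1.77148980e+01,  6.34526205e-02,
        5.34066057e-02, -3.05979438e-05]), 'eef_pos': array([0.16688291, 0.60164769, 0.22968953]), 'ee_rot': array([-1.57048392,  0.00187351,  1.2999961 ]), 'force': array([-0.03893175,  0.01795944, -0.04381864]), 'wrist_torque': array([-0.03604275,  0.00481388, -0.00107297]), 'opening': 0.9983037186488347}
```

View pics/side0.png

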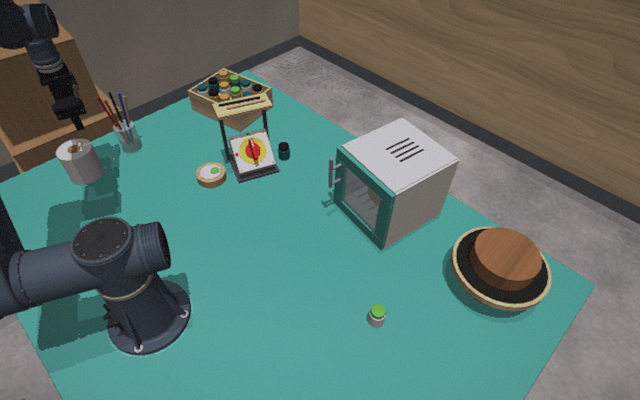

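View pics/top0.png

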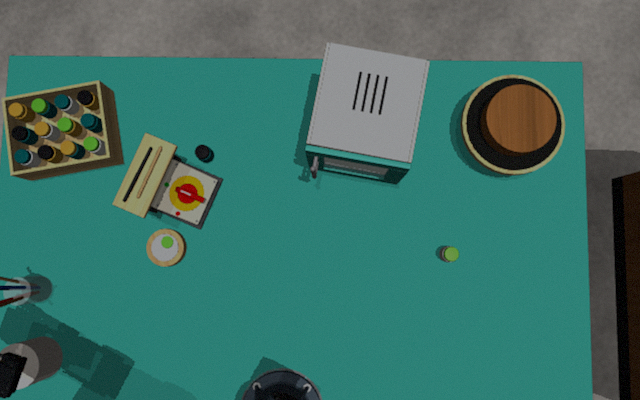

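The side view shows the isolator at (253,150), the door handle at (331,175) and the cabinet at (390,180). In the top view the isolator is at (187,193), the disc at (166,247), the teal pot at (204,153), the handle at (316,166) and the green pot at (450,254). I'll zoom in for finer measurements.

```bash
cat > h.py <<'E'
import numpy as np, cv2
from workcell import *
def ray(n,u,v):
    c=get_calibration(n); P=np.array(c["pose"]); d=P[:3,:3]@np.array([(u-c["cx"])/c["fx"],(v-c["cy"])/c["fy"],1]); return P[:3,3],d
def onz(n,u,v,z):
    o,d=ray(n,u,v); return o+d*(z-o[2])/d[2]
def tri(a,b):
    (o1,d1),(o2,d2)=ray("side",*a),ray("top",*b)
    t=np.linalg.lstsq(np.c_[d1,-d2],o2-o1,rcond=None)[0]; p,q=o1+d1*t[0],o2+d2*t[1]
    return (p+q)/2,np.linalg.norm(p-q)
def proj(n,p):
    c=get_calibration(n); P=np.array(c["pose"]); q=P[:3,:3].T@(np.array(p)-P[:3,3]); return np.array([c["fx"]*q[0]/q[2]+c["cx"],c["fy"]*q[1]/q[2]+c["cy"]])
E
python3 - <<'E'
import cv2,numpy as np
s=cv2.imread("pics/side0.png");t=cv2.imread("pics/top0.png")
def cr(i,x,y,w,h): return cv2.resize(i[y:y+h,x:x+w],(400,300),interpolation=cv2.INTER_CUBIC)
cv2.imwrite("pics/z.png",np.vstack([np.hstack([cr(s,200,110,100,75),cr(t,140,150,100,75)]),np.hstack([cr(s,310,115,160,120)  ,cr(t,290,90,140,105)])]))
for n,i in(("s",s),("t",t)):
    hsv=cv2.cvtColor(i,cv2.COLOR_BGR2HSV)
    for nm,lo,hi in(("red",(0,180,120),(8,255,255)),("yel",(18,150,120),(32,255,255)),("lime",(38,150,80),(65,255,255))):
        k,l,st,c=cv2.connectedComponentsWithStats(cv2.inRange(hsv,lo,hi))
        print(n,nm,[(*st[j].tolist(),c[j].round(1).tolist()) for j in range(1,k) if st[j][4]>3])
E
```

```text
s red [(246, 144, 14, 15, 102, [252.8, 150.9])]
s yel [(224, 94, 4, 2, 4, [225.5, 94.5]), (240, 138, 25, 25, 230, [253.0, 150.0])]
s lime [(247, 133, 2, 2, 4, [247.5, 133.5])]
t red [(181, 184, 23, 18, 117, [191.6, 191.5]), (178, 193, 16, 10, 66, [184.6, 198.0]), (176, 212, 4, 3, 9, [177.3, 213.1])]
t yel [(9, 103, 13, 13, 140, [15.0, 109.0]), (34, 122, 14, 13, 143, [40.9, 127.9]), (60, 141, 14, 13, 146, [66.8, 147.0]), (170, 176, 34, 35, 566, [185.3, 192.5])]
t lime [(31, 98, 15, 15, 168, [37.9, 104.8]), (58, 118, 14, 14, 154, [64.1, 124.2]), (84, 137, 14, 14, 155, [90.2, 143.2]), (162, 237, 11, 11, 96, [166.9, 241.8]), (444, 247, 14, 13, 44, [451.6, 251.6])]
```

View pics/z.png

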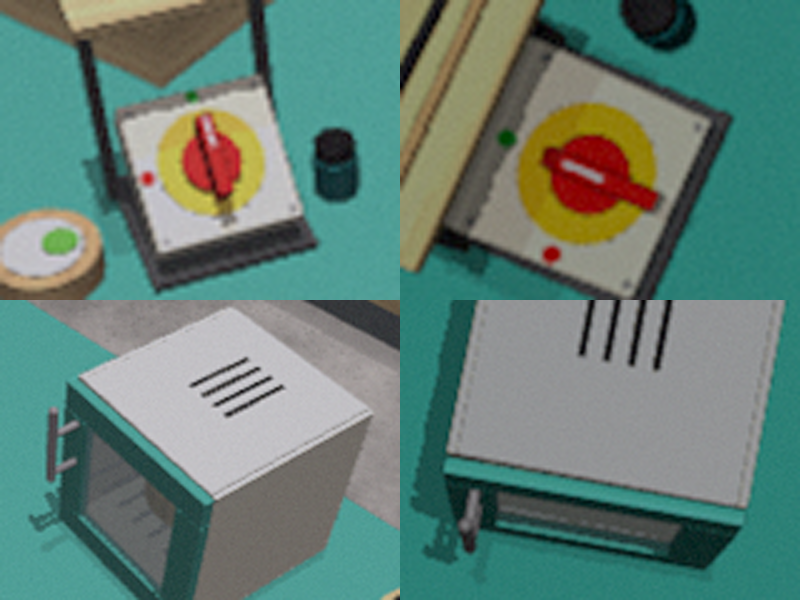

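The zooms show, in full-image pixels:

| Feature | Side | Top |
|---|---|---|
| Green dot | (247.6,134) | (166.4,184.4) |
| Red dot | (236.7,154.4) | (177.4,213.2) |
| Yellow plate centre | (252.7,150) | (186.7,193) |
| Handle top end | (331.2,158.6) | – |
| Roof front corners | (342,146), (396,194) | (307.5,146), (409.7,162.8) |

The handle is shut at the +y side.

Run:
```python
from h import *
np.set_printoptions(precision=4,suppress=True)
g,e1=tri((247.6,134),(166.4,184.4)); r,e2=tri((236.7,154.4),(177.4,213.2)); c,e3=tri((252.7,150),(186.7,193))
print("green",g,e1,"red",r,e2,"ctr",c,e3,np.linalg.norm(g-c),np.linalg.norm(r-c))
n=np.cross(g-c,r-c);n/=np.linalg.norm(n);print("normal",n,"tilt",np.degrees(np.arccos(n[2])),"yaw of +x",np.degrees(np.arctan2(-n[1],-n[0])))
d=g-c; print("yaw g",np.degrees(np.arctan2(d[1],d[0])), "yaw r(+y)",np.degrees(np.arctan2(*(r-c)[[1,0]])))
for nme,s,t in(("FL",(342,146.2),(307.5,146)),("FR",(396,194.2),(409.7,162.8))):
    print(nme,tri(s,t),onz("side",*s,.24),onz("top",*t,.24))
bl,br=onz("top",329,44,.24),onz("top",428,61,.24);print("back",bl,br)
print("handle side z.234",onz("side",331.2,158.6,.234),"top-view",onz("top",313.5,168,.234))
print("pots",onz("side",377,308,.058),onz("top",451,252,.058),"teal",onz("top",204,152,.058),"disc",onz("top",166,247,.03),onz("side",211,171,.03))
```

```text
green [0.5727 0.2898 0.1249] 0.002793241994187127 red [0.5049 0.2706 0.0862] 0.0032739257973656024 ctr [0.5567 0.2487 0.0883] 0.0030817609969875956 0.057265629619131765 0.056223864364315625
normal [-0.2749 -0.5775  0.7687] tilt 39.76091856187236 yaw of +x 64.54276623603191
yaw g 68.7549037311573 yaw r(+y) 157.06956041668616
FL (array([ 0.651, -0.066,  0.242]), np.float64(0.00841871274859254)) [ 0.6562 -0.067   0.24  ] [ 0.6483 -0.0631  0.24  ]
FR (array([ 0.6155, -0.2939,  0.2401]), np.float64(0.00501243178361697)) [ 0.6178 -0.2953  0.24  ] [ 0.6137 -0.292   0.24  ]
back [ 0.8869 -0.1068  0.24  ] [ 0.8491 -0.3327  0.24  ]
handle side z.234 [ 0.6001 -0.0779  0.234 ] top-view [ 0.5995 -0.0774  0.234 ]
pots [ 0.4208 -0.4227  0.058 ] [ 0.4203 -0.425   0.058 ] teal [0.6683 0.2179 0.058 ] disc [0.4183 0.3149 0.03  ] [0.4237 0.3181 0.03  ]
```

```bash
cat >> h.py <<'E'
from scipy.spatial.transform import Rotation as Ro
np.set_printoptions(precision=4,suppress=True)
def delta(p,R,tcp=None,cur=None):
    s=get_state(); tcp=s["eef_pos"] if tcp is None else tcp; cur=Ro.from_euler("xyz",s["ee_rot"]) if cur is None else cur
    return np.array(p)-tcp,(Ro.from_matrix(R)*cur.inv()).as_rotvec(degrees=True)
psi=np.radians(66.5); t=np.radians(40)
a=np.array([-np.sin(t)*np.cos(psi),-np.sin(t)*np.sin(psi),np.cos(t)])
sy=np.array([-np.sin(psi),np.cos(psi),0])
X=-sy; Rg=np.c_[X,-a,np.cross(X,-a)]   # tool x, y, z
C=np.array([.5560,.2475,.085])
E
python3 - <<'E'
from h import *
print(onz("top",186.7,193,.087),onz("side",252.7,150,.087))
print("a",a,"det",np.linalg.det(Rg))
pre=C+a*(.14-.011); print("pre",pre); s,r=delta(pre,Rg); print(s,r,np.linalg.norm(r))
E
```

```text
[0.5556 0.2501 0.087 ] [0.5587 0.2489 0.087 ]
a [-0.2563 -0.5895  0.766 ] det 0.9999999999999999
pre [0.5229 0.1715 0.1838]
[ 0.3561 -0.4302 -0.0459] [ 40.7651  19.3084 -93.5924] 103.89487052444414
```

Call:
{"op": "drive_tool", "data": {"targets": [[[0,0,0.03],[0,0,0],0],[[0,0,0.03],[0,0,0],0],[[0,0,0.03],[0,0,0],0],[[0,0,0.03],[0,0,0],0],[[0,0,0.03],[0,0,0],0],[[0,-0.02,0.02],[0,0,0],0],[[0.01,-0.03,0],[0,0,0],0],[[0.02,-0.03,0],[0,0,0],0],[[0.02,-0.03,0],[0,0,0],0],[[0.02,-0.03,0],[0,0,0],0],[[0.02,-0.03,0],[0,0,0],0],[[0.02,-0.03,0],[0,0,0],0]]}}

```text
clock: 1.3
eef_pos: [0.2774, 0.4007, 0.4002]
ee_rot: [-1.57, 0.001, 1.3]
force: [0.3, 0.2, 0.2]
opening: 1.001
```

Call:
{"op": "drive_tool", "data": {"targets": [[[0.02,-0.03,0],[2.04,0.965,-4.68],0],[[0.02,-0.03,0],[2.04,0.965,-4.68],0],[[0.02,-0.03,0],[2.04,0.965,-4.68],0],[[0.02,-0.03,0],[2.04,0.965,-4.68],0],[[0.02,-0.03,0],[2.04,0.965,-4.68],0],[[0.02,-0.03,0],[2.04,0.965,-4.68],0],[[0.02,-0.02,0],[2.04,0.965,-4.68],0],[[0.02,0,0],[2.04,0.965,-4.68],0],[[0.02,0,0],[2.04,0.965,-4.68],0],[[0.02,0,0],[2.04,0.965,-4.68],0],[[0,0,0],[2.04,0.965,-4.68],0],[[0,0,0],[2.04,0.965,-4.68],0]]}}

```text
clock: 2.5
eef_pos: [0.4776, 0.2019, 0.3998]
ee_rot: [-1.141, -0.153, 0.264]
force: [-0.1, -0.1, -0.2]
opening: 0.999
```

Call:
{"op": "drive_tool", "data": {"targets": [[[0,0,0],[2.04,0.965,-4.68],0],[[0,0,0],[2.04,0.965,-4.68],0],[[0,0,0],[2.04,0.965,-4.68],0],[[0,0,0],[2.04,0.965,-4.68],0],[[0,0,0],[2.04,0.965,-4.68],0],[[0,0,0],[2.04,0.965,-4.68],0],[[0,0,0],[2.04,0.965,-4.68],0],[[0,0,0],[2.04,0.965,-4.68],0],[[0,0,0],[0,0,0],0]]}}

```text
clock: 3.4
eef_pos: [0.4757, 0.2022, 0.3996]
ee_rot: [-0.873, 0.001, -0.412]
force: [-0.4, 0.0, 0.1]
opening: 1.002
```

```bash
sed -i 's/^C=.*/C=np.array([.557,.2493,.085])/' h.py
python3 - <<'E'
from h import *
s=get_state();print(s["clock"],s["joints"],s["eef_pos"])
print(delta(C+a*(.14-.011),Rg))
E
```

```text
3.4 [-0.2133  0.084   1.8096  0.742   1.1994 -0.0644] [0.4757 0.2022 0.3996]
(array([ 0.0482, -0.0289, -0.2158]), array([ 0.0247, -0.048 ,  0.1004]))
```

Call:
{"op": "drive_tool", "data": {"targets": [[[0.024,-0.015,0],[0,0,0],0],[[0.024,-0.014,0],[0,0,0],0],[[0,0,-0.04],[0,0,0],0],[[0,0,-0.04],[0,0,0],0],[[0,0,-0.04],[0,0,0],0],[[0,0,-0.04],[0,0,0],0],[[0,0,-0.036],[0,0,0],0],[[0,0,-0.02],[0,0,0],0],[[0,0,0],[0,0,0],0],[[0,0,0],[0,0,0],0]]}}

```text
clock: 4.4
eef_pos: [0.5257, 0.1733, 0.1847]
ee_rot: [-0.872, -0.002, -0.411]
force: [0.6, 1.5, 0.1]
opening: 1.0
```

Run:
```python
from h import *
s=get_state();print(s["joints"],s["force"])
print("to grasp31",delta(C+a*(.031-.011),Rg))
t=capture("top");d=capture("side")
cr=lambda i,x,y:cv2.resize(i[y:y+90,x:x+120],(400,300),interpolation=cv2.INTER_CUBIC)
cv2.imwrite("pics/p1.png",np.hstack([cr(d,190,90),cr(t,130,140)]))
```

```text
[-0.2542  0.4992  1.9732  1.0139  0.8452 -0.614 ] [0.5743 1.484  0.1203]
to grasp31 (array([ 0.0262,  0.0642, -0.0843]), array([0.0127, 0.0974, 0.0293]))
```

View pics/p1.png

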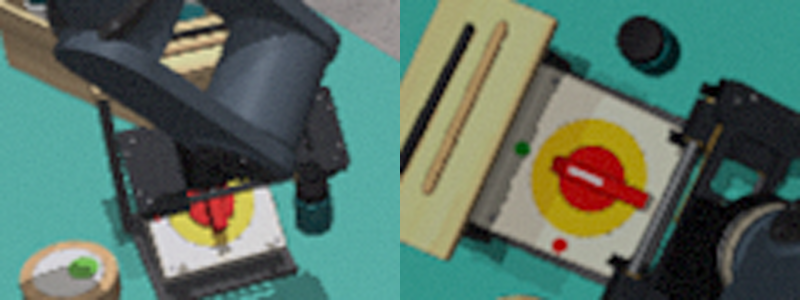

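The jaws straddle the bar correctly: its pointer is at the green dot and both fingers clear the face. The gripper body is long in the jaw direction and passes close to the shelf. So I grip 8 mm down-slope, turn past centre to about 54°, and let the spring finish.

Call:
{"op": "drive_tool", "data": {"targets": [[[-0.0024,-0.0056,-0.0051],[0,0,0],0],[[0.005,0.012,-0.016],[0,0,0],0],[[0.005,0.012,-0.016],[0,0,0],0],[[0.005,0.012,-0.016],[0,0,0],0],[[0.004,0.01,-0.013],[0,0,0],0],[[0.003,0.008,-0.01],[0,0,0],0],[[0.003,0.007,-0.008],[0,0,0],0],[[0.001,0.003,-0.005],[0,0,0],0],[[0,0,0],[0,0,0],0],[[0,0,0],[0,0,0],0]]}}

```text
clock: 5.5
eef_pos: [0.5489, 0.2314, 0.0958]
ee_rot: [-0.872, -0.002, -0.412]
force: [0.1, 0.2, -0.0]
opening: 0.999
```

Call:
{"op": "drive_tool", "data": {"targets": [[[0,0,0],[0,0,0],150],[[0,0,0],[0,0,0],200],[[0,0,0],[0,0,0],200],[[0,0,0],[0,0,0],230],[[0,0,0],[0,0,0],230],[[0,0,0],[0,0,0],230],[[0,0,0],[0,0,0],230],[[0,0,0],[0,0,0],230]]}}

```text
clock: 6.3
eef_pos: [0.5487, 0.2316, 0.0954]
ee_rot: [-0.873, -0.002, -0.412]
force: [-0.3, 0.2, -0.5]
opening: 0.36
```

Run:
```python
from h import *
s=get_state();print(s["clock"],s["joints"],s["force"],s["wrist_torque"],s["opening"]*87)
u=np.cross(sy,a); off=s["eef_pos"]-C; print("off a,u,sy",off@a,off@u,off@sy, delta(C,Rg))
th=np.radians(4.5);p=off.copy(); p=a*.02+u*-.008
for k in range(12):
    q=Ro.from_rotvec(a*th).apply(p); print((q-p).round(5)); p=q
print(a*4.5)
```

```text
6.3 [-0.1165  0.7027  1.9528  1.2689  0.6995 -0.8066] [-0.2734  0.214  -0.5102] [-0.463   0.2726 -0.0507] 31.28383230947657
off a,u,sy 0.020511011221634942 -0.008227148040495395 0.0005424060618781001 (array([ 0.0083,  0.0177, -0.0104]), array([0.0321, 0.0883, 0.0831]))
[ 0.0006 -0.0002  0.    ]
[ 0.0006 -0.0002  0.0001]
[ 0.0006 -0.0002  0.0001]
[ 0.0006 -0.0001  0.0001]
[ 0.0006 -0.0001  0.0001]
[ 0.0006 -0.      0.0002]
[ 0.0006 -0.      0.0002]
[0.0006 0.     0.0002]
[0.0006 0.0001 0.0003]
[0.0006 0.0001 0.0003]
[0.0005 0.0001 0.0003]
[0.0005 0.0002 0.0003]
[-1.1534 -2.6526  3.4472]
```

Still closing at 31 mm, so I'll wait for contact.

Call:
{"op": "drive_tool", "data": {"targets": [[[0,0,0],[0,0,0],230],[[0,0,0],[0,0,0],230],[[0,0,0],[0,0,0],230],[[0,0,0],[0,0,0],230],[[0,0,0],[0,0,0],230],[[0,0,0],[0,0,0],230],[[0,0,0],[0,0,0],230]]}}

```text
clock: 7.0
eef_pos: [0.548, 0.232, 0.0954]
ee_rot: [-0.872, -0.001, -0.41]
force: [-3.2, 0.5, 1.4]
opening: 0.162
```

Call:
{"op": "drive_tool", "data": {"targets": [[[0.0006,-0.0002,0],[-1.15,-2.65,3.45],230],[[0.0006,-0.0002,0.0001],[-1.15,-2.65,3.45],230],[[0.0006,-0.0002,0.0001],[-1.15,-2.65,3.45],230],[[0.0006,-0.0001,0.0001],[-1.15,-2.65,3.45],230],[[0.0006,-0.0001,0.0001],[-1.15,-2.65,3.45],230],[[0.0006,0,0.0002],[-1.15,-2.65,3.45],230]]}}

```text
clock: 7.6
eef_pos: [0.5516, 0.2312, 0.096]
ee_rot: [-0.927, -0.297, -0.038]
force: [-2.4, 0.4, 0.4]
opening: 0.163
```

Call:
{"op": "drive_tool", "data": {"targets": [[[0.0006,0,0.0002],[-1.15,-2.65,3.45],230],[[0.0006,0,0.0002],[-1.15,-2.65,3.45],230],[[0.0006,0.0001,0.0003],[-1.15,-2.65,3.45],230],[[0.0006,0.0001,0.0003],[-1.15,-2.65,3.45],230],[[0.0005,0.0001,0.0003],[-1.15,-2.65,3.45],230],[[0.0005,0.0002,0.0003],[-1.15,-2.65,3.45],230],[[0,0,0],[0,0,0],230]]}}

```text
clock: 8.3
eef_pos: [0.5551, 0.2318, 0.0976]
ee_rot: [-1.109, -0.547, 0.4]
force: [-3.4, 2.7, 1.3]
opening: 0.165
```

Run:
```python
from h import *
s=get_state();print(s["joints"],s["force"],s["wrist_torque"]); print(np.linalg.norm(delta(C,Rg)[1]))
t=capture("top");d=capture("side")
cr=lambda i,x,y:cv2.resize(i[y:y+90,x:x+120],(400,300),interpolation=cv2.INTER_CUBIC)
cv2.imwrite("pics/p2.png",np.hstack([cr(d,190,90),cr(t,130,140)]))
```

```text
[-0.1162  0.7023  1.9347  1.2469  0.7093 -1.7197] [-3.3611  2.6864  1.3305] [-0.0977  0.6986  0.5535]
53.94130464999672
```

View pics/p2.png

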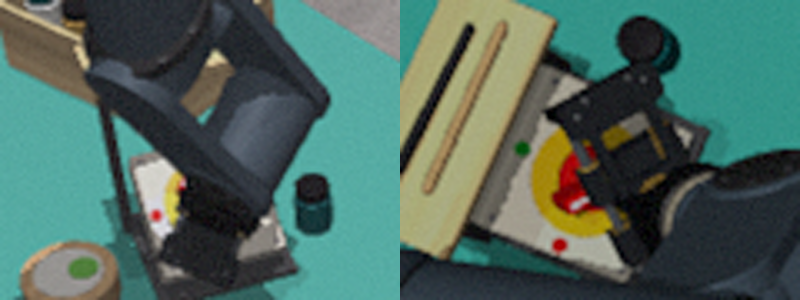

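The turn is 54°, the body corner is clear of the shelf, and the pointer is moving towards the red dot. I'll release, let it snap home, and retreat along the axis.

Call:
{"op": "drive_tool", "data": {"targets": [[[0,0,0],[0,0,0],100],[[0,0,0],[0,0,0],0],[[0,0,0],[0,0,0],0],[[0,0,0],[0,0,0],0],[[0,0,0],[0,0,0],0],[[0,0,0],[0,0,0],0],[[0,0,0],[0,0,0],0],[[0,0,0],[0,0,0],0],[[0,0,0],[0,0,0],0],[[0,0,0],[0,0,0],0],[[0,0,0],[0,0,0],0],[[0,0,0],[0,0,0],0]]}}

```text
clock: 9.6
eef_pos: [0.5558, 0.2313, 0.0976]
ee_rot: [-1.111, -0.548, 0.401]
force: [-0.0, -0.3, 0.3]
opening: 0.993
```

Call:
{"op": "drive_tool", "data": {"targets": [[[-0.003,-0.006,0.008],[0,0,0],0],[[-0.004,-0.009,0.012],[0,0,0],0],[[-0.005,-0.012,0.015],[0,0,0],0],[[-0.006,-0.015,0.019],[0,0,0],0],[[-0.008,-0.018,0.023],[0,0,0],0],[[-0.008,-0.018,0.023],[0,0,0],0],[[-0.008,-0.018,0.023],[0,0,0],0],[[-0.008,-0.018,0.03],[0,0,0],0],[[-0.02,-0.035,0.02],[0,0,0],0],[[-0.02,-0.035,0.02],[0,0,0],0],[[-0.02,-0.035,0.02],[0,0,0],0],[[-0.0,-0.03,0.02],[0,0,0],0]]}}

```text
clock: 10.8
eef_pos: [0.4428, -0.0184, 0.3316]
ee_rot: [-1.11, -0.546, 0.399]
force: [1.3, -0.1, 0.1]
opening: 1.001
```

Run:
```python
from h import *
s=get_state();print(s["joints"],s["force"]); 
t=capture("top");d=capture("side")
cr=lambda i,x,y:cv2.resize(i[y:y+90,x:x+120],(400,300),interpolation=cv2.INTER_CUBIC)
cv2.imwrite("pics/p3.png",np.hstack([cr(d,190,90),cr(t,130,140)]))
yaw=np.radians(-9.5); ey=np.array([-np.sin(yaw),np.cos(yaw),0]); 
X=np.array([np.cos(yaw),np.sin(yaw),0]); Y=np.array([0,0,-1.]); R=np.c_[X,Y,np.cross(X,Y)]
sh,r=delta([.600,-.0775,.33],R); print(sh,r,np.linalg.norm(r))
```

```text
[-0.7576  0.1958  1.888   0.6628  1.3853 -1.5249] [ 1.2786 -0.051   0.0583]
[ 0.1527 -0.0551 -0.003 ] [-29.1179  28.4139 -38.1564] 55.77733578647469
```

View pics/p3.png

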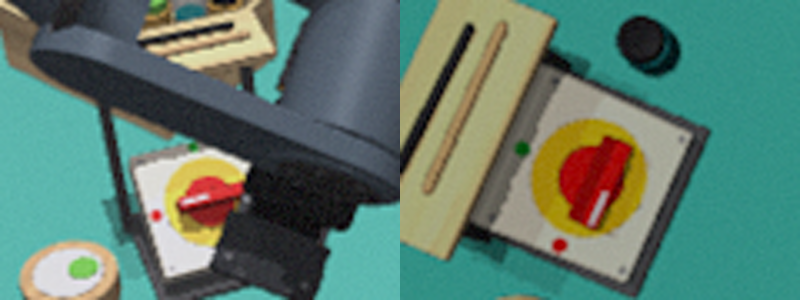

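The pointer now lies towards the red dot. I'll measure its angle against the dot direction.

Run:
```python
from h import *
t=np.mean([capture("top").astype(float) for _ in range(4)],0).astype(np.uint8)
roi=t[165:220,165:215]; hsv=cv2.cvtColor(roi,cv2.COLOR_BGR2HSV)
# pointer: bright low-sat pixels enclosed near hub
yy,xx=np.mgrid[0:55,0:50]; near=np.hypot(xx+165-188,yy+165-199)<11
w=(hsv[...,1]<110)&(hsv[...,2]>120)&near
p=np.c_[xx[w]+165,yy[w]+165]; print(p.tolist())
red=((hsv[...,0]<8)|(hsv[...,0]>172))&(hsv[...,1]>150)&(hsv[...,2]>60)&(yy+165<209)
P=np.c_[xx[red]+165,yy[red]+165].astype(np.float32)
print(cv2.minAreaRect(cv2.convexHull(P)))
def ang(pts,z):
    q=np.array([onz("top",u,v,z)[:2] for u,v in pts]); q-=q.mean(0); d=np.linalg.svd(q)[2][0]; d=d if d[0]<0 else -d
    return np.degrees(np.arctan2(d[1],d[0]))
print("pointer yaw",ang(p,.11),"expected off ~",np.degrees(psi)+90)
```

```text
[[191, 197], [190, 198], [191, 198], [190, 199], [191, 199], [189, 200], [190, 200], [191, 200], [189, 201], [190, 201], [188, 202], [189, 202], [190, 202], [188, 203], [189, 203], [187, 204], [188, 204], [189, 204], [187, 205], [188, 205], [187, 206], [188, 206], [187, 207]]
((187.3000030517578, 192.90000915527344), (18.335756301879883, 26.385601043701172), 26.56505012512207)
pointer yaw 158.351362252301 expected off ~ 156.5
```

The pointer yaw reads 158°, against about 156.5° expected for off, so it is home. Next, over to the door handle.

Call:
{"op": "drive_tool", "data": {"targets": [[[0,0,0.01],[-2.91,2.84,-3.82],185],[[0,0,0.01],[-2.91,2.84,-3.82],185],[[0,0,0.01],[-2.91,2.84,-3.82],185],[[0,0,0.01],[-2.91,2.84,-3.82],185],[[0,0,0],[-2.91,2.84,-3.82],185],[[0,0,0],[-2.91,2.84,-3.82],185],[[0,0,0],[-2.91,2.84,-3.82],185],[[0,0,0],[-2.91,2.84,-3.82],185],[[0,0,0],[-2.91,2.84,-3.82],185],[[0,0,0],[-2.91,2.84,-3.82],185],[[0,0,0],[0,0,0],185],[[0,0,0],[0,0,0],185]]}}

```text
clock: 12.3
eef_pos: [0.4451, -0.0163, 0.3696]
ee_rot: [-1.559, 0.005, -0.163]
force: [-0.4, -0.1, 0.1]
opening: 0.275
```

Call:
{"op": "drive_tool", "data": {"targets": [[[0.025,-0.009,0],[0,0,0],185],[[0.025,-0.009,0],[0,0,0],185],[[0.025,-0.009,0],[0,0,0],185],[[0.025,-0.009,0],[0,0,0],185],[[0.025,-0.009,0],[0,0,0],185],[[0.02,-0.008,0],[0,0,0],185],[[0.006,-0.002,-0.02],[0,0,0],185],[[0,0,-0.03],[0,0,0],185],[[0,0,-0.03],[0,0,0],185],[[0,0,-0.01],[0,0,0],185],[[0,0,0],[0,0,0],185],[[0,0,0],[0,0,0],185]]}}

```text
clock: 13.5
eef_pos: [0.5973, -0.0731, 0.2817]
ee_rot: [-1.56, 0.001, -0.167]
force: [-1.1, 0.4, 0.3]
opening: 0.268
```

Run:
```python
from h import *
s=get_state();print(s["joints"],s["force"],s["eef_pos"],s["opening"]*87)
yaw=np.radians(-9.5);X=np.array([np.cos(yaw),np.sin(yaw),0]); Y=np.array([0,0,-1.]); R=np.c_[X,Y,np.cross(X,Y)]
print(delta(np.array([.600,-.0775,.206])-X*.0015,R))
t=capture("top");d=capture("side")
cr=lambda i,x,y:cv2.resize(i[y:y+75,x:x+100],(400,300),interpolation=cv2.INTER_CUBIC)
cv2.imwrite("pics/p4.png",np.hstack([cr(d,290,125),cr(t,270,120)]))
```

```text
[-0.3123  0.4428  1.4325  0.0106  1.2683 -0.1487] [-1.1094  0.3887  0.282 ] [ 0.5973 -0.0731  0.2817] 23.3196703352194
(array([ 0.0013, -0.0042, -0.0757]), array([-0.5874,  0.0691,  0.0597]))
```

View pics/p4.png

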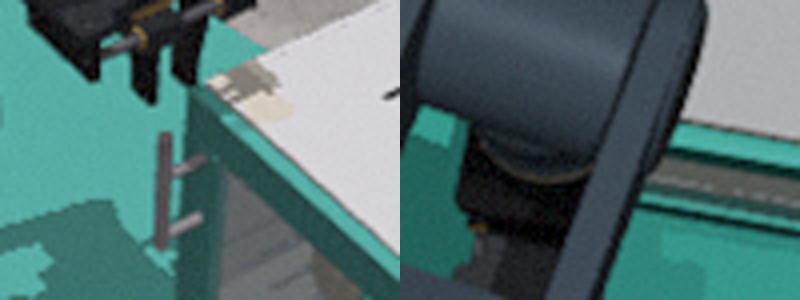

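The fingers hang over the bar in the side view: tips at about (328,150) and (336,146), bar top at (331.7,158). I'll descend in stages and watch the force.

Call:
{"op": "drive_tool", "data": {"targets": [[[0.0013,-0.0042,0],[-0.59,0,0],185],[[0,0,-0.01],[0,0,0],185],[[0,0,-0.01],[0,0,0],185],[[0,0,-0.01],[0,0,0],185],[[0,0,-0.008],[0,0,0],185],[[0,0,-0.006],[0,0,0],185],[[0,0,-0.004],[0,0,0],185],[[0,0,0],[0,0,0],185]]}}

```text
clock: 14.4
eef_pos: [0.5977, -0.0768, 0.2319]
ee_rot: [-1.571, 0.002, -0.167]
force: [-0.2, 0.5, 0.3]
opening: 0.271
```

Call:
{"op": "drive_tool", "data": {"targets": [[[0,0,-0.005],[0,0,0],185],[[0,0,-0.006],[0,0,0],185],[[0,0,-0.008],[0,0,0],185],[[0,0,-0.008],[0,0,0],185],[[0,0,0],[0,0,0],185]]}}

```text
clock: 14.9
eef_pos: [0.597, -0.0766, 0.204]
ee_rot: [-1.57, 0.004, -0.167]
force: [-0.3, -0.2, 0.4]
opening: 0.276
```

No contact on the way down. Now to close on the bar.

Call:
{"op": "drive_tool", "data": {"targets": [[[0,0,0],[0,0,0],230],[[0,0,0],[0,0,0],235],[[0,0,0],[0,0,0],235],[[0,0,0],[0,0,0],235],[[0,0,0],[0,0,0],235],[[0,0,0],[0,0,0],235]]}}

```text
clock: 15.5
eef_pos: [0.5983, -0.077, 0.2059]
ee_rot: [-1.571, -0.0, -0.167]
force: [0.4, -0.5, 0.3]
opening: 0.126
```

Run:
```python
from h import *
s=get_state();print(s["clock"],s["joints"],s["force"],s["eef_pos"],s["opening"]*87)
H=np.array([.615,-.297]); c=s["eef_pos"][:2]-H; print(np.linalg.norm(c),np.degrees(np.arctan2(c[1],c[0])))
p=c
for k in range(18):
    q=Ro.from_euler("z",5,degrees=True).apply([*p,0])[:2]; print((q-p).round(4).tolist()); p=q
```

```text
15.5 [-0.313   0.5264  1.5147 -0.0001  1.1003 -0.1461] [ 0.3711 -0.4793  0.2733] [ 0.5983 -0.077   0.2059] 10.964125549073776
0.22063849618462394 94.33113367276216
[-0.0191, -0.0023]
[-0.0188, -0.0039]
[-0.0184, -0.0056]
[-0.0179, -0.0072]
[-0.0172, -0.0087]
[-0.0164, -0.0102]
[-0.0154, -0.0115]
[-0.0143, -0.0128]
[-0.0132, -0.014]
[-0.0119, -0.0151]
[-0.0105, -0.0161]
[-0.0091, -0.017]
[-0.0076, -0.0177]
[-0.006, -0.0183]
[-0.0044, -0.0187]
[-0.0027, -0.0191]
[-0.0011, -0.0192]
[0.0006, -0.0192]
```

Call:
{"op": "drive_tool", "data": {"targets": [[[0,0,0],[0,0,0],240],[[0,0,0],[0,0,0],240],[[-0.005,-0.0005,0],[0,0,1.25],240],[[-0.005,-0.0006,0],[0,0,1.25],240],[[-0.0095,-0.0012,0],[0,0,2.5],240],[[-0.0094,-0.002,0],[0,0,2.5],240]]}}

```text
clock: 16.1
eef_pos: [0.5686, -0.081, 0.2059]
ee_rot: [-1.571, 0.0, -0.033]
force: [1.1, 0.7, 1.7]
opening: 0.123
```

Call:
{"op": "drive_tool", "data": {"targets": [[[-0.0094,-0.002,0],[0,0,2.5],240],[[-0.0092,-0.0028,0],[0,0,2.5],240],[[-0.0092,-0.0028,0],[0,0,2.5],240],[[-0.009,-0.0036,0],[0,0,2.5],240],[[-0.0089,-0.0036,0],[0,0,2.5],240],[[-0.0087,-0.0043,0],[0,0,2.5],240],[[-0.0085,-0.0044,0],[0,0,2.5],240],[[-0.0083,-0.005,0],[0,0,2.5],240],[[-0.0081,-0.0052,0],[0,0,2.5],240],[[-0.0078,-0.0057,0],[0,0,2.5],240],[[-0.0076,-0.0058,0],[0,0,2.5],240]]}}

```text
clock: 17.2
eef_pos: [0.4737, -0.1263, 0.2059]
ee_rot: [-1.571, 0.0, 0.447]
force: [0.7, -0.4, 1.4]
opening: 0.127
```

Run:
```python
from h import *
s=get_state();print(s["joints"],s["force"],s["wrist_torque"],s["eef_pos"],s["opening"])
c=s["eef_pos"][:2]-[.615,-.297]; print(np.linalg.norm(c),np.degrees(np.arctan2(c[1],c[0]))-94.33)
```

```text
[-0.4888  0.3831  1.7909 -0.0003  0.9678 -0.9355] [ 0.7157 -0.4015  1.3569] [-0.1048 -0.1224  0.0324] [ 0.4737 -0.1263  0.2059] 0.12682915259928512
0.22156710167628912 35.28545414275892
```

Call:
{"op": "drive_tool", "data": {"targets": [[[-0.0072,-0.0064,0],[0,0,2.5],240],[[-0.0071,-0.0064,0],[0,0,2.5],240],[[-0.0066,-0.007,0],[0,0,2.5],240],[[-0.0066,-0.007,0],[0,0,2.5],240],[[-0.006,-0.0075,0],[0,0,2.5],240],[[-0.0059,-0.0076,0],[0,0,2.5],240],[[-0.0053,-0.008,0],[0,0,2.5],240],[[-0.0052,-0.0081,0],[0,0,2.5],240],[[-0.0046,-0.0085,0],[0,0,2.5],240],[[-0.0045,-0.0085,0],[0,0,2.5],240],[[-0.0038,-0.0088,0],[0,0,2.5],240]]}}

```text
clock: 18.3
eef_pos: [0.411, -0.2101, 0.2059]
ee_rot: [-1.571, 0.0, 0.927]
force: [-0.5, 0.4, 1.9]
opening: 0.128
```

Call:
{"op": "drive_tool", "data": {"targets": [[[-0.0038,-0.0089,0],[0,0,2.5],240],[[-0.003,-0.0091,0],[0,0,2.5],240],[[-0.003,-0.0092,0],[0,0,2.5],240],[[-0.0022,-0.0093,0],[0,0,2.5],240],[[-0.0022,-0.0094,0],[0,0,2.5],240],[[-0.0014,-0.0095,0],[0,0,2.5],240],[[-0.0013,-0.0096,0],[0,0,2.5],240],[[-0.0006,-0.0096,0],[0,0,2.5],240],[[-0.0005,-0.0096,0],[0,0,2.5],240],[[0.0003,-0.0096,0],[0,0,2.5],240],[[0,0,0],[0,0,0],240],[[0,0,0],[0,0,0],240]]}}

```text
clock: 19.5
eef_pos: [0.3937, -0.3039, 0.2059]
ee_rot: [-1.571, 0.001, 1.359]
force: [0.6, -0.3, 2.7]
opening: 0.125
```

Run:
```python
from h import *
s=get_state();print(s["joints"],s["force"],s["wrist_torque"],s["eef_pos"],s["opening"])
c=s["eef_pos"][:2]-[.615,-.297]; print(np.linalg.norm(c),np.degrees(np.arctan2(c[1],c[0]))%360-94.33)
```

```text
[-0.8821  0.3918  1.7749 -0.0007  0.9742 -2.2412] [ 0.6309 -0.3361  2.7377] [-0.0211 -0.0093  0.0983] [ 0.3937 -0.3039  0.2059] 0.12484216984355584
0.22139144489315563 87.45859654641511
```

Call:
{"op": "drive_tool", "data": {"targets": [[[0,0,0],[0,0,0],185],[[0,0,0],[0,0,0],185],[[0,0,0],[0,0,0],185],[[0,0,0],[0,0,0],185],[[0,0,0],[0,0,0],185],[[0,0,0.008],[0,0,0],185],[[0,0,0.012],[0,0,0],185],[[0,0,0.015],[0,0,0],185],[[0,0,0.02],[0,0,0],185],[[0,0,0.03],[0,0,0],185],[[0,0,0.03],[0,0,0],185],[[0,0,0.03],[0,0,0],185]]}}

```text
clock: 20.7
eef_pos: [0.3938, -0.3037, 0.3524]
ee_rot: [-1.571, 0.001, 1.36]
force: [-0.3, -0.5, 0.6]
opening: 0.279
```

Call:
{"op": "drive_tool", "data": {"targets": [[[0,0,0.03],[0,0,0],185],[[0,0.04,0.02],[0,0,0],185],[[0,0.04,0],[0,0,0],185],[[0,0.04,0],[0,0,0],185],[[0,0.04,0],[0,0,0],185],[[0,0.04,0],[0,0,0],185],[[0,0.04,0],[0,0,0],185],[[0,0.04,0],[0,0,0],185],[[0,0.04,0],[0,0,0],185],[[0,0,0],[0,0,0],185]]}}

```text
clock: 21.7
eef_pos: [0.3928, 0.0201, 0.4013]
ee_rot: [-1.571, -0.001, 1.367]
force: [-0.1, -0.5, 0.8]
opening: 0.276
```

Run:
```python
from h import *
s=get_state();print(s["clock"],s["force"],s["eef_pos"])
t=capture("top");d=capture("side")
f=lambda i:cv2.resize(i,(480,300))
cv2.imwrite("pics/p5a.png",np.vstack([f(d),f(t)]))
```

```text
21.7 [-0.0911 -0.5312  0.7673] [0.3928 0.0201 0.4013]
```

View pics/p5a.png

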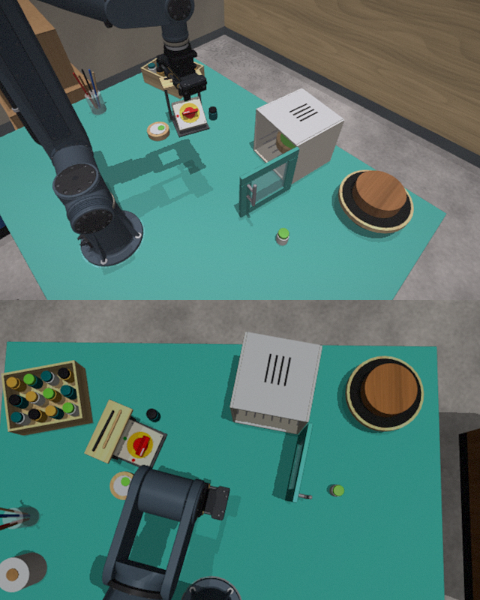

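The door stands open about square with the handle on its outer face, the isolator pointer is at the red dot, and the pots and disc look unmoved. One numeric check, then I'll hand in.

Run:
```python
from h import *
t=capture("top"); hsv=cv2.cvtColor(t,cv2.COLOR_BGR2HSV)
k,l,st,c=cv2.connectedComponentsWithStats(cv2.inRange(hsv,(38,150,80),(65,255,255)))
print([c[j].round(1).tolist() for j in range(1,k) if st[j][4]>30 and c[j][0]>120])
d=cv2.absdiff(t,cv2.imread("pics/top0.png"))[140:168,192:218]; print("teal pot diff",d.mean(), "pot_green diff",cv2.absdiff(t,cv2.imread("pics/top0.png"))[240:268,438:465].mean())
p,q=onz("top",413,168,.24),onz("top",397.5,266,.24); v=q-p; print("door yaw",np.degrees(np.arctan2(v[1],v[0])),"square:",180-9.5,np.linalg.norm(v))
sign_off()
```

```text
[[166.8, 241.8], [451.8, 251.9]]
teal pot diff 7.184065934065934 pot_green diff 8.287918871252204
door yaw 171.3432479841135 square: 170.5 0.22013986001244484
the job is handed in; nothing more can be done
```

I turned the isolator to off with the door still shut, then opened the cabinet door by its handle to about square, backed the arm clear and handed the job in.

- **Isolator:** I gripped the handle along its sloped axis, turned it 54° and released it so the spring took it home. The pointer then measured at yaw 158°, against about 156.5° expected for off. It still pointed at the red dot in the last picture.
- **Door:** It was released at about 87.5° by the arm's position. The last top picture put its top edge within about 1° of square; I read those pixel positions by eye.
- **Loose items:** The green patches on the disc and the green pot's cap were within 0.3 px of where they started. The teal pot looked unmoved, but I only compared images for it (small difference, about noise level).
- **Arm:** No contact force was left at hand-in (about 1 N or less), with the tool 0.40 m above the bench and the clock at about 22 s.

No check failed. `sign_off()` gives no verdict, so the final judging result is unknown.

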